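Index the specimen carousel and hold a mount over its empty collar

ROBOT

A 6-joint arm with a two-finger parallel gripper is mounted at the origin on a cart in front of the work surface, level with it; the furniture and walls round the work are solid. World frame = base frame: x ahead of the robot, y to its left, z up, the work surface at z = 0. Lengths are in m, angles in rad, forces in N, time in s.
With the tool pointing down it reaches from about 0.275 to 0.875 m from the base axis. Payload 12.5 kg.
Tool frame: the origin (TCP) lies midway between the tips of the shut fingers; the grasp point (between the pads) lies 19 mm behind it; z points along the fingers, y is the line along which they close (so a half turn about z gives the same grasp; the last joint's range is limited). The gripper opens to 85 mm and grips with 20 to 120 N. Pads are 22 mm wide; open, the fingers measure 114 mm over their backs; the gripper's body (76 mm by 85 mm) begins 54 mm behind the grasp point. The pads swing forward as they close: fully open they stand 13 mm farther back than shut.
Start: joints at [1.045, 0.351, 1.652, -0, 1.139, -0.085], TCP at [0.235, 0.497, 0.231] pointing down, gripper open.
Joint ranges: [-2.75, 2.75], [-0.79, 2.1], [0.01, 2.65], [-1.57, 4.71], [0.07, 3.14], [-2.87, 2.87]. Speed limits (rad/s): [2.22, 2.22, 2.79, 3.14, 3.14, 3.14].

INTERFACE

Orientations are given as a unit quaternion [x, y, z, w].
In Python, from plant import env gives the robot as it stands.
- The arm moves only by the shell command python3 -m jog 'ROWS' [FORCE]. ROWS is a JSON object of lists of equal length, an entry for each row: "delta_rot": the turn, a rotation vector about the tool's x, y, z as a fraction of full scale, a list of three; "translation": the shift along the tool's x, y, z as a fraction of full scale, a list of three; "jaw": the closure, from -1 (fully open) to 1 (shut), so that 0 is half open. A call has 1 to 20 rows; each row is the pose to reach, as a shift and turn from the pose commanded when the call began, along the tool's axes at that moment, turning the shorter way round; what a row does not reach only later rows make up. Full scale, the value 1, is 0.8 m for a shift and 180 degrees for a turn. A row lasts 1/10 s, in which the tool goes at most 50 mm and 8.59 degrees, less where a joint would pass 70% of its speed; a pose out of reach is approached as far as the arm can. A call with a number of a shift or a turn outside -1 to 1 is refused whole. A call with a gripper value outside its range is refused whole. The fingers move at their own pace and stop on an object; FORCE is the grip in N (left out, the last holds). Time passes only in rows, so rows that repeat a pose let the fingers close. It gives the time, the measured TCP pose, the force, the opening and the grip force at its end, in the units of the state.
- env.observe(): the state, without advancing time (a new reading comes with each control period).
- env.read_camera(name): name is "scene" or "top" or "wrist"; returns a dict with "frame" (400x640x3 uint8, blue, green, red), "depth" (400x640 float32, m along the optical axis (not along the pixel's ray), 0 where there is no reading), "fov_y" (degrees; the focal length in pixels is half the picture's height over the tangent of half this angle, whatever the lens; pixels are square), "cx", "cy" (the principal point, pixels), "R" (3x3) and "t" (3): a world point X has camera coordinates R X + t. Camera axes: x right, y down, z forward; pixel columns grow to the right and rows downward; lengths in m; the calibration is good to about 2 mm. A picture is of the moment at which its call begins.
- env.finish_job(): hands the job in; it is judged then, once.
The state is a dict: "time_s": time; "joint_positions": joint angles; "joint_vel": joint speeds; "joint_torque": joint torques, N m; "tool_pos": TCP position; "orientation": TCP orientation; "force": force on the tool from outside, world axes, zero at the start; "ft_torque": the same for the moment, N m; "width": opening from 0.0 (shut) to 1.0 (fully open); "grip_force": force on a finger pad.
Only numpy, scipy, OpenCV 4.12 (cv2) and the standard library are available. Lean on these libraries where they do the work, as an engineer would, in place of code of your own. Each camera call takes 0.05 s, during which the arm holds its last target. There are 200 camera calls.

TASK

Turn the specimen carousel by its bar handle, one click, so that its empty collar faces the pointer post standing outside the bowl, and let go of the handle. Then pick up the loose round specimen mount from the bench, carry it over the wall of the bowl without knocking the mount against anything of the carousel, and finish while still holding it, level and still, centred over the empty collar with its underside about one centimetre above the collar's rim, with neither mount nor gripper touching the carousel. Leave the timer, the stapler and the tape roll where they are.

Things in the scene. Friction and masses are not known exactly. Their poses are not given: they have to be found in the camera images.
- carousel: The carousel's fixed round grey bowl, 272 mm across; its wall is 5 mm thick and 80 mm high above the bench. Origin: centre of its underside, on the bench and on the turntable's axis; z up. Inside is a turntable with a 186 mm aluminium plate (top 36 mm above the bench) and six steel collars in a ring of 65 mm radius about the axis, 60 degrees apart. Five hold mounts like the loose one (they are clamped, tops 54 to 57 mm above the bench), one is empty.
- turntable (a joint): Angle of the turntable in the bowl (rad), anticlockwise from above positive; at 0 the empty collar lies on the -x side of the carousel's own frame and the handle's bar runs along that frame's y. It starts at 0, has spring detents at -1.047, 0 and +1.047 (60 degree clicks; up to about 0.2 N m to pass from one to the next, it is nearly free between clicks and snaps home over the last 0.1 rad or so; a ball and spring in a small housing on the bowl's +x side) and stops at +-1.2.
- bar_handle (a point): Centre of the black bar handle at the middle of the turntable, on the axis, 81 mm above the bench: 14 mm wide (its own x), 56 mm long (its own y), 26 mm high (68 to 94 mm above the bench), on a 14 mm stem. Axes turn with the turntable; z up, -x points to the empty collar. Grip it across its 14 mm width and twist.
- empty_collar (a point): Centre of the rim of the empty collar, 48 mm above the bench; the collar is a steel ring 39 mm outside, 33 mm inside, standing 12 mm above the turntable plate. Turns with the turntable; z up, 65 mm from the turntable's axis along its own -x.
- post_top (a point): Tip of the pointer post, a fixed slim steel post with a round foot (40 mm) and a pointed head, 100 mm tall, standing on the bench outside the bowl, about 180 mm from the turntable's axis. It stands on one or the other side, 60 degrees round the bowl from where the empty collar starts: on the carousel frame's +y side (then the turntable must go to -1.047) or its -y side (+1.047).
- mount_center (a point): Centre of the loose specimen mount, a green resin disc with a metal dot in its top, 30.5 mm in diameter and 22 mm high, about 40 g, standing on the bench; the point lies half-way up (11 mm above its underside), z along its axis. Grip it round its side, fingertips a little above its underside (as from the bench), so that they stay above the collar later.
- timer: White bench timer, 39x66x58 mm, standing loose outside the bowl on the side where the post is not. Origin: centre of its underside. Leave alone.
- stapler: Black stapler, 36x153x46 mm, loose on the bench. Origin: centre of its underside. Leave alone.
- tape: Roll of tape, 100 mm across, 25 mm high, loose on the bench. Origin: centre of its underside. Leave alone.

How it is judged:
By the outcome, as a careful person would: the job done as asked, in the order asked, and still so for the second after the job is handed in, while the arm keeps its last pose, push and grip.
It also fails if it takes over 54 s, if anything falls off the work surface, if the arm or the gripper's body presses on something with over 40 N, if the wrist force passes 120 N, or if a joint passes its speed limit or range.

## Working session

There is one attempt and no reset: what is moved stays moved. The work goes in short steps, Python scripts to look and compute and a shell command to move; the robot and the scene stay as the last step left them, time stands still between calls to the robot, and variables do not carry over. Pictures are saved under pics/ and viewed, at most 10 in all, crops included, and the job is handed in when it is done.

```bash
mkdir -p pics
cat > h.py <<'E'
import numpy as np,cv2
from scipy.spatial.transform import Rotation as Ro
from plant import env
def cam(n):
    c=env.read_camera(n); c['f']=200/np.tan(np.radians(c['fov_y'])/2); return c
def pts(c):
    v,u=np.mgrid[0:400,0:640]; d=c['depth']
    P=np.stack([(u-c['cx'])/c['f']*d,(v-c['cy'])/c['f']*d,d],-1)
    return (P-c['t'])@np.array(c['R'])
def fitcircle(p):
    A=np.c_[2*p,np.ones(len(p))]; s=np.linalg.lstsq(A,(p**2).sum(1),rcond=None)[0]
    return s[:2],np.sqrt(s[2]+s[:2]@s[:2])
E
python3 - <<'E'
from h import *
for n in('top','scene'):
    c=cam(n); cv2.imwrite(f'pics/{n}0.png',c['frame']); P=pts(c); np.savez(f'{n}0.npz',P=P,d=c['depth'],f=c['frame']); print(n,c['f'],-np.array(c['R']).T@c['t'])
s=env.observe();print(s['time_s'],s['tool_pos'],s['orientation'],s['width'])
E
```

```text
top 404.36273416956953 [ 0.42273473 -0.0289488   1.13272601]
scene 395.6152585919657 [ 0.10015496 -0.81151472  0.50473036]
0.1 [0.23449817 0.49718438 0.23082392] [ 2.18624828e-01  9.75808852e-01 -4.95368526e-04 -1.54578963e-04] 0.9955260117919817
```

View pics/top0.png

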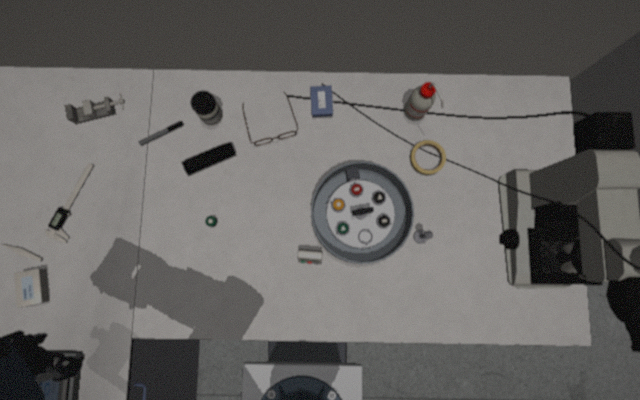

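View pics/scene0.png

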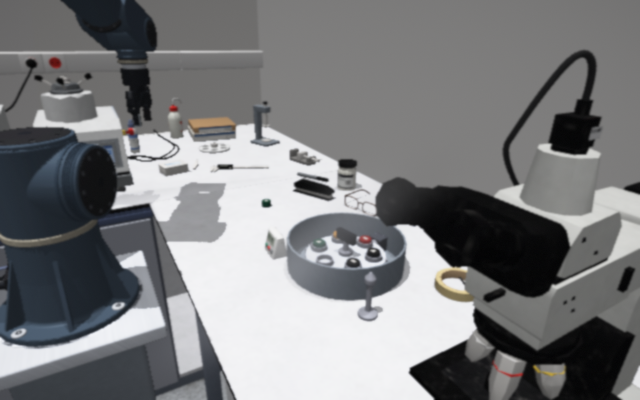

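The top view shows the bowl at (362,211), the empty collar at (365,237), the post at (423,234), the timer at (310,254) and the loose green mount at (211,221). The post is to the right of the bowl, and the handle bar is at (362,211), running nearly along image x.

Run:
```python
from h import *
z=np.load('top0.npz');P=z['P'];f=z['f'].astype(int)
v,u=np.mgrid[0:400,0:640]
def near(uu,vv,r): return (np.hypot(u-uu,v-vv)<r)
m=near(362,211,65)&(P[...,2]>.076)&(P[...,2]<.085)
# rim: keep radius>0.1 from rough centre
c0=P[211,362,:2]; 
for i in range(4):
    r=np.hypot(*(P[...,:2]-c0).transpose(2,0,1)); mm=m&(r>.122)&(r<.145); c0,R=fitcircle(P[mm][:,:2])
print('bowl',c0,R,mm.sum())
r=np.hypot(*(P[...,:2]-c0).transpose(2,0,1))
h=(r<.035)&(P[...,2]>.08); q=P[h]; print('handle',h.sum(),q.mean(0),cv2.minAreaRect(q[:,:2].astype(np.float32)))
w,V=np.linalg.eigh(np.cov(q[:,:2].T));print('bar dir',np.degrees(np.arctan2(V[1,1],V[0,1])))
h=near(365,237,13)&(P[...,2]>.043)&(P[...,2]<.053)&(r<.09);print('collar',h.sum(),P[h].mean(0),P[h].mean(0)[:2]-c0)
h=near(423,234,20)&(P[...,2]>.01);q=P[h];print('post',q[:,2].max(),q[q[:,2]>.07].mean(0) if (q[:,2]>.07).any() else q.mean(0))
h=near(211,221,10)&(P[...,2]>.015);print('mount',h.sum(),P[h].mean(0),np.ptp(P[h],axis=0), 'bench',np.median(P[near(211,240,8)][:,2]))
h=near(310,254,22)&(P[...,2]>.04);print('timer',P[h].mean(0),np.ptp(P[h],axis=0))
for n,vec in(('collar',None),):pass
g=(f[...,1]-f[...,2]>15)&near(211,221,12);print('green px',u[g].mean(),v[g].mean(),g.sum())
im=cv2.resize(z['f'][150:275,290:450],None,fx=5,fy=4.8*1.0416,interpolation=cv2.INTER_CUBIC)[:600];cv2.imwrite('pics/crop1.png',im)
# around mount: tall things
```

```text
bowl [ 0.55170751 -0.15128243] 0.13259649759920777 623
handle 124 [ 0.55120268 -0.15106036  0.09316466] ((0.5518466234207153, -0.15127892792224884), (0.01412260439246893, 0.05588230863213539), 10.814261436462402)
bar dir 100.76863318582723
collar 53 [ 0.48701749 -0.16353197  0.04771168] [-0.06469002 -0.01224953]
post 1.132726012122405 [ 0.49715355 -0.28362525  0.1346994 ]
mount 104 [0.52428628 0.2568894  0.03236126] [0.11680036 0.30374145 1.11740037] bench 0.0032845498032471163
timer [ 0.44192162 -0.02283676  0.07338634] [0.07273235 0.08975171 1.09258169]
green px 210.85714285714286 220.87755102040816 49
```

View pics/crop1.png

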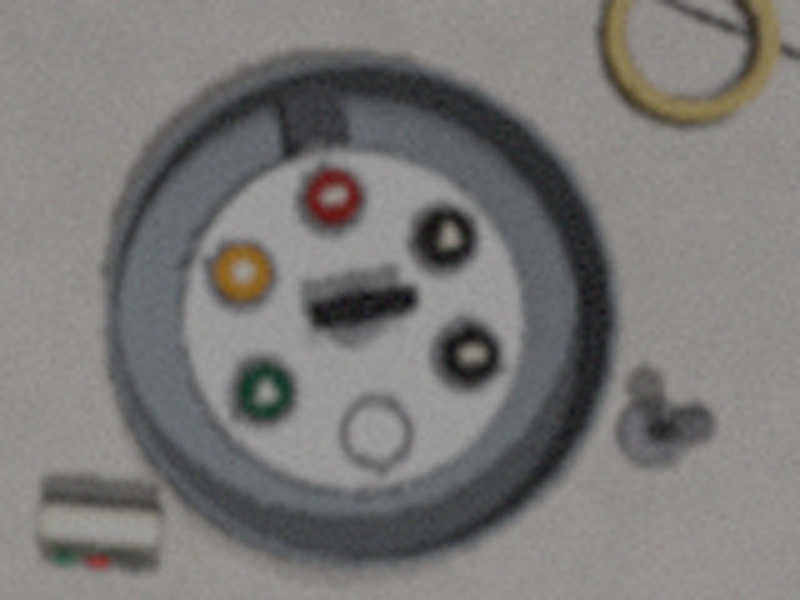

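```bash
cat >> h.py <<'E'
def go(pos,yaw):  # yaw = world angle of tool y, deg, tool straight down
    s=env.observe(); R=Ro.from_quat(s['orientation']); y=np.radians(yaw)
    Y=np.array([np.cos(y),np.sin(y),0]);Z=np.array([0,0,-1.]);X=np.cross(Y,Z)
    T=Ro.from_matrix(np.c_[X,Y,Z])
    print('trans',np.round(R.inv().apply(np.array(pos)-s['tool_pos'])/.8,4),'rot',np.round((R.inv()*T).as_rotvec()/np.pi,4))
E
python3 - <<'E'
from h import *
go([.5517,-.1513,.20],10.77)
E
```

```text
trans [-0.7045 -0.5639  0.0391] rot [-3.000e-04  1.000e-04  2.999e-01]
```

```bash
python3 -m jog '{"translation":[[-0.7045,-0.5639,0.0],[-0.7045,-0.5639,0.0],[-0.7045,-0.5639,0.0],[-0.7045,-0.5639,0.0],[-0.7045,-0.5639,0.0],[-0.7045,-0.5639,0.0],[-0.7045,-0.5639,0.0],[-0.7045,-0.5639,0.0],[-0.7045,-0.5639,0.0],[-0.7045,-0.5639,0.0],[-0.7045,-0.5639,0.0],[-0.7045,-0.5639,0.0],[-0.7045,-0.5639,0.0],[-0.7045,-0.5639,0.0],[-0.7045,-0.5639,0.0],[-0.7045,-0.5639,0.039],[-0.7045,-0.5639,0.039],[-0.7045,-0.5639,0.039],[-0.7045,-0.5639,0.039],[-0.7045,-0.5639,0.039]],"delta_rot":[[0,0,0.3],[0,0,0.3],[0,0,0.3],[0,0,0.3],[0,0,0.3],[0,0,0.3],[0,0,0.3],[0,0,0.3],[0,0,0.3],[0,0,0.3],[0,0,0.3],[0,0,0.3],[0,0,0.3],[0,0,0.3],[0,0,0.3],[0,0,0.3],[0,0,0.3],[0,0,0.3],[0,0,0.3],[0,0,0.3]],"jaw":[0,0,0,0,0,0,0,0,0,0,0,0,0,0,0,0,0,0,0,0]}' 25
python3 - <<'E'
from h import *
c=cam('wrist'); cv2.imwrite('pics/w1.png',c['frame']); P=pts(c); np.savez('w1.npz',P=P,d=c['depth'],f=c['frame'])
s=env.observe();print(s['joint_positions'],s['width'])
q=P[(c['depth']>0)&(P[...,2]>.086)&(P[...,2]<.1)&(np.hypot(P[...,0]-.5517,P[...,1]+.1513)<.04)]
print(len(q),q.mean(0),cv2.minAreaRect(q[:,:2].astype(np.float32)))
go([.5517,-.1513,.066],10.77)
E
```

```text
time_s: 2.1
tool_pos: [0.5523, -0.1507, 0.2013]
orientation: [0.638, 0.77, 0.0, 0.001]
force: [0.3, -0.5, -0.6]
width: 0.498
grip_force: 0.0
[-3.47822705e-01  4.22508154e-01  1.62500359e+00  9.54019881e-06
  1.09247920e+00 -5.35970492e-01] 0.4998758492480695
898 [ 0.55332211 -0.14863496  0.09282718] ((0.5538396835327148, -0.1499939113855362), (0.013990198262035847, 0.05466455593705177), 11.450130462646484)
trans [-0.0004 -0.001   0.169 ] rot [0.0004 0.0003 0.0001]
```

View pics/w1.png

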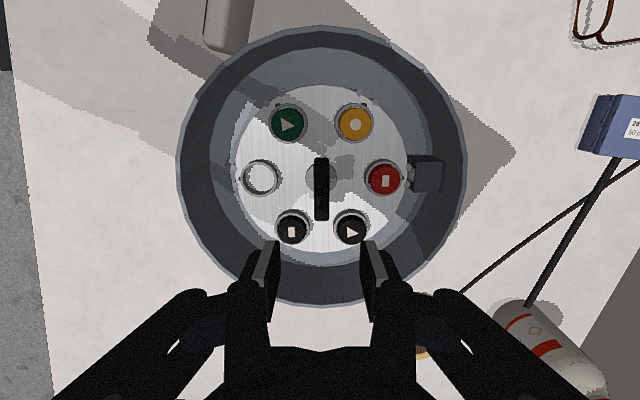

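The handle is at (321,188), vertical between the fingers, and the empty collar is on the left at (260,178). The fingers will straddle it with room to spare, so I'll go down and grip.

```bash
python3 -m jog '{"translation":[[0,0,0.05],[0,0,0.1],[0,0,0.13],[0,0,0.15],[0,0,0.16],[0,0,0.169],[0,0,0.169],[0,0,0.169],[0,0,0.169],[0,0,0.169],[0,0,0.169],[0,0,0.169],[0,0,0.169],[0,0,0.169],[0,0,0.169],[0,0,0.169]],"delta_rot":[[0,0,0],[0,0,0],[0,0,0],[0,0,0],[0,0,0],[0,0,0],[0,0,0],[0,0,0],[0,0,0],[0,0,0],[0,0,0],[0,0,0],[0,0,0],[0,0,0],[0,0,0],[0,0,0]],"jaw":[0,0,0,0,0,0,0,0.2,0.4,0.6,0.8,1,1,1,1,1]}' 40
```

```text
time_s: 3.75
tool_pos: [0.554, -0.1509, 0.0659]
orientation: [0.638, 0.77, 0.001, 0.002]
force: [10.2, 4.1, -0.0]
width: 0.156
grip_force: 43.8
```

```bash
python3 -m jog '{"translation":[[0,0.002,0],[0,0.002,0],[0,0.002,0],[0,0.002,0],[0,0.002,0],[0,0.002,0],[0,0.002,0],[0,0.002,0],[0,0.002,0],[0,0.002,0],[0,0.002,0],[0,0.002,0],[0,0.002,0],[0,0.002,0],[0,0.002,0],[0,0.002,0],[0,0.002,0],[0,0.002,0],[0,0.002,0],[0,0.002,0]],"delta_rot":[[0,0,0],[0,0,-0.02],[0,0,-0.04],[0,0,-0.06],[0,0,-0.08],[0,0,-0.1],[0,0,-0.12],[0,0,-0.14],[0,0,-0.16],[0,0,-0.18],[0,0,-0.2],[0,0,-0.22],[0,0,-0.24],[0,0,-0.26],[0,0,-0.28],[0,0,-0.3],[0,0,-0.32],[0,0,-0.335],[0,0,-0.335],[0,0,-0.335]],"jaw":[1,1,1,1,1,1,1,1,1,1,1,1,1,1,1,1,1,1,1,1]}'
python3 - <<'E'
from h import *
s=env.observe();R=Ro.from_quat(s['orientation']).as_matrix();print(np.degrees(np.arctan2(R[1,1],R[0,1])),s['ft_torque'],s['width'])
E
```

```text
time_s: 5.75
tool_pos: [0.5537, -0.1511, 0.0659]
orientation: [0.165, 0.986, -0.0, 0.0]
force: [-2.8, -1.9, 7.6]
width: 0.155
grip_force: 45.0
71.0572884737225 [-0.19810911  0.42595992  0.02602548] 0.15493367303692046
```

```bash
python3 -m jog '{"translation":[[0,0,0],[0,0,0],[0,0,0],[0,0,0],[0,0,0],[0,0,0],[0,0,0],[0,0,-0.02],[0,0,-0.06],[0,0,-0.1],[0,0,-0.15],[0,0,-0.2],[0,0,-0.23],[0,0,-0.23]],"delta_rot":[[0,0,0],[0,0,0],[0,0,0],[0,0,0],[0,0,0],[0,0,0],[0,0,0],[0,0,0],[0,0,0],[0,0,0],[0,0,0],[0,0,0],[0,0,0],[0,0,0]],"jaw":[0.6,0.5,0.4,0.3,0.2,0.1,0,0,0,0,0,0,0,0]}'
python3 - <<'E'
from h import *
c=cam('wrist'); cv2.imwrite('pics/w2.png',c['frame']); P=pts(c); np.savez('w2.npz',P=P,d=c['depth'],f=c['frame'])
r=np.hypot(P[...,0]-.5528,P[...,1]+.1506)
q=P[(P[...,2]>.086)&(P[...,2]<.1)&(r<.04)]
w,V=np.linalg.eigh(np.cov(q[:,:2].T));print('bar',np.degrees(np.arctan2(V[1,1],V[0,1])),cv2.minAreaRect(q[:,:2].astype(np.float32)))
a=np.radians(250.8);cc=np.array([.5533,-.1508])+.065*np.array([np.cos(a),np.sin(a)])
d=np.hypot(P[...,0]-cc[0],P[...,1]-cc[1]);m=(d<.024)&(d>.01)&(P[...,2]>.043)&(P[...,2]<.053)
print('collar pred',cc,m.sum(),fitcircle(P[m][:,:2]))
t=cam('top');T=pts(t);np.savez('t2.npz',P=T,f=t['frame'])
f=t['frame'].astype(int);g=(f[...,1]-f[...,2]>15);g[:210]=0;g[232:]=0;g[:,:200]=0;g[:,222:]=0
g=cv2.erode(g.astype(np.uint8),np.ones((3,3)))>0
print('mount',g.sum(),np.median(T[g],axis=0),T[g][:,2])
v,u=np.nonzero(g);ray=np.array([(u.mean()-t['cx'])/t['f'],(v.mean()-t['cy'])/t['f'],1])@np.array(t['R']);C=-np.array(t['R']).T@t['t']
print(u.mean(),v.mean(),C+ray*(.022-C[2])/ray[2])
E
```

```text
time_s: 7.15
tool_pos: [0.5547, -0.1512, 0.2526]
orientation: [0.165, 0.986, -0.001, 0.003]
force: [-0.0, -0.2, -0.4]
width: 0.5
grip_force: 0.0
bar 160.96641177449263 ((0.5530733466148376, -0.15087813138961792), (0.013027666136622429, 0.054805293679237366), 71.25286102294922)
collar pred [ 0.53192367 -0.21218446] 273 (array([ 0.53269462, -0.21193099]), np.float64(0.01774839444792352))
mount 2 [0.52703761 0.25030858 0.01977932] [0.02115219 0.01840645]
214.0 220.5 [0.52683094 0.24975145 0.022     ]
```

View pics/w2.png

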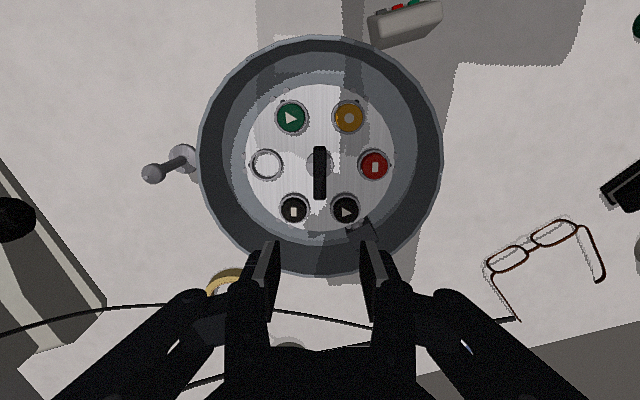

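The turntable has clicked round: the empty collar is at (267,165), facing the post at (165,165), and the bar angle has changed by +60°. Next is the mount.

Run:
```python
from h import *
go([.526,.252,.20],70.8)
```

```text
trans [0.1958 0.465  0.0608] rot [-0.      0.      0.0014]
```

```bash
python3 -m jog '{"translation":[[0.1958,0.465,0],[0.1958,0.465,0],[0.1958,0.465,0],[0.1958,0.465,0],[0.1958,0.465,0],[0.1958,0.465,0],[0.1958,0.465,0.06],[0.1958,0.465,0.06],[0.1958,0.465,0.06],[0.1958,0.465,0.06],[0.1958,0.465,0.06],[0.1958,0.465,0.06],[0.1958,0.465,0.06]],"delta_rot":[[0,0,0],[0,0,0],[0,0,0],[0,0,0],[0,0,0],[0,0,0],[0,0,0],[0,0,0],[0,0,0],[0,0,0],[0,0,0],[0,0,0],[0,0,0]],"jaw":[0,-0.5,-0.5,-0.5,-0.5,-0.5,-0.5,-0.5,-0.5,-0.5,-0.5,-0.5,-0.5]}'
python3 - <<'E'
from h import *
c=cam('wrist'); cv2.imwrite('pics/w3.png',c['frame']); P=pts(c)
f=c['frame'].astype(int);v,u=np.mgrid[0:400,0:640]
m=(P[...,2]>.018)&(P[...,2]<.027)&(np.hypot(P[...,0]-.526,P[...,1]-.252)<.04)
q=P[m];print(m.sum(),u[m].mean(),v[m].mean(),q.mean(0),cv2.minEnclosingCircle(q[:,:2].astype(np.float32)))
bm=(np.hypot(P[...,0]-.526,P[...,1]-.252)<.06)&(P[...,2]<.012);print('bench',np.median(P[bm][:,2]))
xy=q.mean(0);go([xy[0],xy[1],.005],70.8);print(env.observe()['tool_pos'])
E
```

```text
time_s: 8.55
tool_pos: [0.5267, 0.2509, 0.2015]
orientation: [0.165, 0.986, 0.0, 0.0]
force: [-0.1, 0.7, -0.5]
width: 0.748
grip_force: 0.0
569 328.09490333919155 169.4323374340949 [0.5268515  0.26145687 0.02121032] ((0.5272361636161804, 0.26160648465156555), 0.015353567898273468)
bench 0.002323302065521769
trans [0.0041 0.0124 0.2455] rot [0.0001 0.0002 0.0009]
[0.52656975 0.25100383 0.2014059 ]
```

View pics/w3.png

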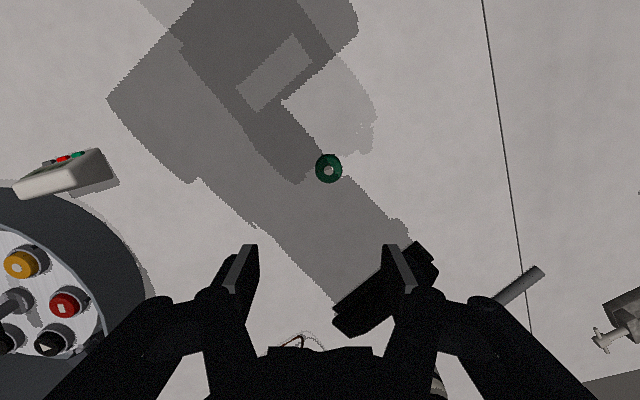

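The mount is at (328,169), alone between the finger lines. Its width of 30.7 mm and top at 21 mm match what was given.

```bash
python3 -m jog '{"translation":[[0.004,0.0125,0.05],[0.004,0.0125,0.1],[0.004,0.0125,0.15],[0.004,0.0125,0.19],[0.004,0.0125,0.22],[0.004,0.0125,0.235],[0.004,0.0125,0.243],[0.004,0.0125,0.248],[0.004,0.0125,0.248],[0.004,0.0125,0.248],[0.004,0.0125,0.248],[0.004,0.0125,0.248],[0.004,0.0125,0.248],[0.004,0.0125,0.248],[0.004,0.0125,0.248],[0.004,0.0125,0.248],[0.004,0.0125,0.248],[0.004,0.0125,0.248],[0.004,0.0125,0.248],[0.004,0.0125,0.248]],"delta_rot":[[0,0,0],[0,0,0],[0,0,0],[0,0,0],[0,0,0],[0,0,0],[0,0,0],[0,0,0],[0,0,0],[0,0,0],[0,0,0],[0,0,0],[0,0,0],[0,0,0],[0,0,0],[0,0,0],[0,0,0],[0,0,0],[0,0,0],[0,0,0]],"jaw":[-0.5,-0.5,-0.5,-0.5,-0.5,-0.5,-0.5,-0.5,-0.5,-0.3,-0.1,0.05,0.15,0.2,0.25,0.3,0.4,0.5,1,1]}' 40
python3 - <<'E'
from h import *
go([.5323,-.2121,.25],70.8); s=env.observe(); print(s['tool_pos'],s['width']*85,s['force'])
E
```

```text
time_s: 10.6
tool_pos: [0.5265, 0.2625, 0.0027]
orientation: [0.165, 0.986, 0.0, 0.0]
force: [-0.8, -0.5, 4.8]
width: 0.339
grip_force: 39.4
trans [-0.1997 -0.5587 -0.3091] rot [0.     0.     0.0013]
[0.5264503  0.26249176 0.00271417] 28.783359197106783 [-0.78943072 -0.54103389  4.83517364]
```

```bash
python3 -m jog '{"translation":[[0,0,-0.01],[0,0,-0.03],[0,0,-0.07],[0,0,-0.12],[0,0,-0.18],[0,0,-0.24],[0,0,-0.28],[-0.01,-0.028,-0.305],[-0.025,-0.07,-0.305],[-0.045,-0.126,-0.305],[-0.065,-0.182,-0.305],[-0.085,-0.238,-0.305],[-0.105,-0.294,-0.305],[-0.125,-0.35,-0.305],[-0.145,-0.406,-0.305],[-0.165,-0.462,-0.305],[-0.18,-0.504,-0.305],[-0.193,-0.54,-0.305],[-0.1997,-0.5587,-0.305],[-0.1997,-0.5587,-0.305]],"delta_rot":[[0,0,0],[0,0,0],[0,0,0],[0,0,0],[0,0,0],[0,0,0],[0,0,0],[0,0,0],[0,0,0],[0,0,0],[0,0,0],[0,0,0],[0,0,0],[0,0,0],[0,0,0],[0,0,0],[0,0,0],[0,0,0],[0,0,0],[0,0,0]],"jaw":[1,1,1,1,1,1,1,1,1,1,1,1,1,1,1,1,1,1,1,1]}'
python3 - <<'E'
from h import *
for n in('wrist','scene'):
    c=cam(n); cv2.imwrite(f'pics/{n}4.png',c['frame']); np.savez(f'{n}4.npz',P=pts(c),f=c['frame'])
P=np.load('wrist4.npz')['P']
a=np.radians(250.9);cc=np.array([.5323,-.2121]);d=np.hypot(P[...,0]-cc[0],P[...,1]-cc[1])
m=(d<.026)&(P[...,2]>.043)&(P[...,2]<.053);print('collar',m.sum(),fitcircle(P[m][:,:2]))
r=np.hypot(P[...,0]-.5533,P[...,1]+.1508);h=(r<.035)&(P[...,2]>.086)&(P[...,2]<.1);print('handle',h.sum(),cv2.minAreaRect(P[h][:,:2].astype(np.float32)))
s=env.observe();print(s['tool_pos'],s['width']);T=s['tool_pos']
for n in('wrist','scene'):
    z=np.load(n+'4.npz');P=z['P'];f=z['f'].astype(int)
    g=(f[...,1]-f[...,2]>10)&(np.linalg.norm(P-T,axis=-1)<.035);v,u=np.nonzero(g);q=P[g];print(n,'green',g.sum(),u.mean(),v.mean(),q.min(0),q.max(0),q.mean(0))
    if n=='wrist': cv2.imwrite('pics/w4z.png',cv2.resize(z['f'][100:350,160:480],None,fx=2.4,fy=2.4))
    else: u0,v0=int(u.mean()),int(v.mean());cv2.imwrite('pics/s4z.png',cv2.resize(z['f'][v0-60:v0+110,max(u0-110,0):u0+110],None,fx=3.5,fy=3.5,interpolation=cv2.INTER_CUBIC))
E
```

```text
time_s: 12.6
tool_pos: [0.5321, -0.2134, 0.2471]
orientation: [0.166, 0.986, -0.0, 0.0]
force: [0.3, 0.6, -0.3]
width: 0.334
grip_force: 39.6
collar 273 (array([ 0.53251277, -0.21234154]), np.float64(0.017765061722651788))
handle 730 ((0.5536350607872009, -0.150849848985672), (0.014217506162822247, 0.05551524832844734), 71.14630889892578)
[ 0.5322063  -0.21136228  0.24684926] 0.3388921930361889
wrist green 2944 319.6066576086956 265.8427309782609 [ 0.51614884 -0.23641052  0.24405901] [ 0.54829829 -0.18575353  0.27476736] [ 0.52918285 -0.21196823  0.26317613]
scene green 13 352.46153846153845 169.92307692307693 [ 0.51721234 -0.21688695  0.25808228] [ 0.52373336 -0.20848077  0.2676537 ] [ 0.51927192 -0.21352752  0.26386878]
```

View pics/w4z.png

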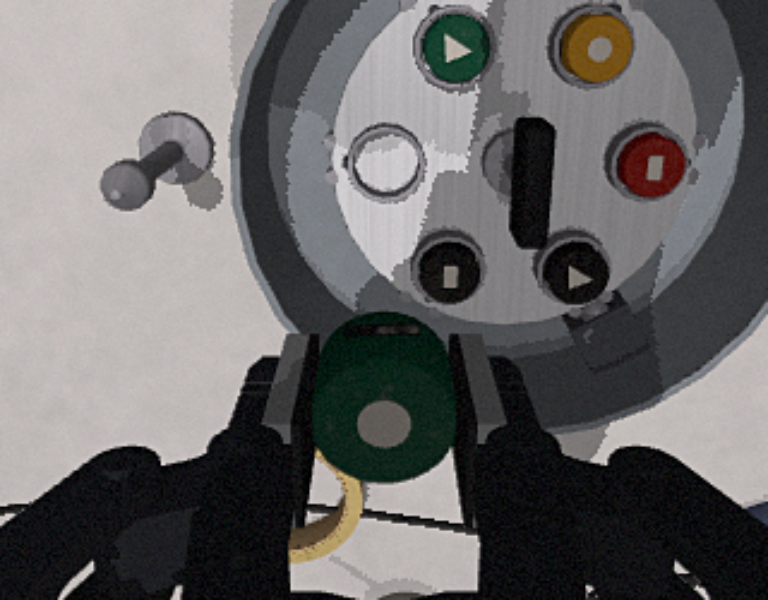

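View pics/s4z.png

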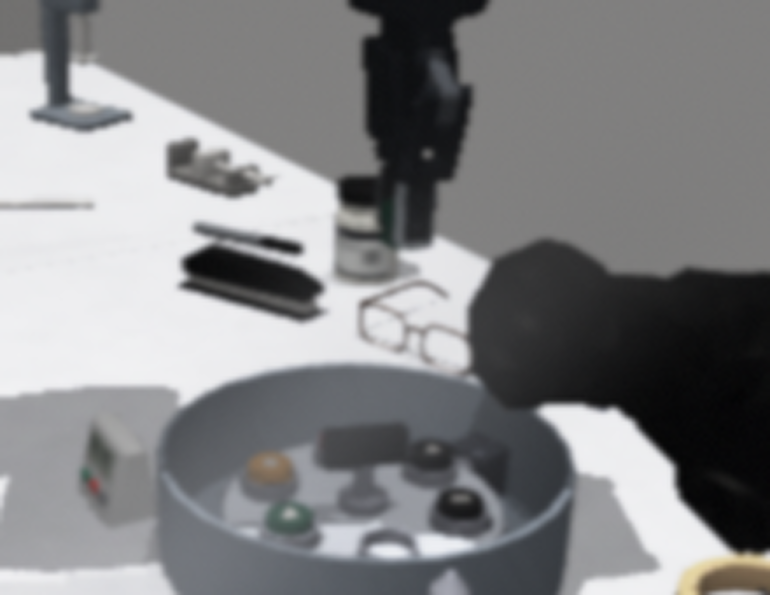

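The mount is upright between the pads (crop (384,420)), and the empty collar is at (385,163), still facing the post. In the scene crop the gripper hangs clear above the bowl. I'll measure where the mount's top sits relative to the collar.

Run:
```python
from h import *
s=env.observe()
c=cam('wrist');P=pts(c);f=c['frame'].astype(int);T=s['tool_pos'];print(T)
g=((f[...,1]-f[...,2]>8))&(np.hypot(P[...,0]-T[0],P[...,1]-T[1])<.025)&(P[...,2]>.23)
print(np.percentile(P[g][:,2],[1,5,25,50,75,95,99]))
zt=np.percentile(P[g][:,2],70)
m=(np.abs(P[...,2]-zt)<.002)&(np.hypot(P[...,0]-T[0],P[...,1]-T[1])<.017)
q=P[m][:,:2].astype(np.float32);print('top',zt,m.sum(),cv2.minEnclosingCircle(q),q.mean(0))
X=Ro.from_quat(s['orientation']).as_matrix()[:,:2];L=(P[m]-T)@X;print('tool x range',np.percentile(L[:,0],[.5,99.5]),'y',np.percentile(L[:,1],[.5,99.5]))
# metal dot
d=m&(f.min(-1)>90);print('dot',d.sum(),P[d].mean(0) if d.any() else 0)
print('tilt normal',np.linalg.svd(P[m]-P[m].mean(0),full_matrices=False)[2][2])
cc=np.array([.5324,-.2122]);dd=np.hypot(P[...,0]-cc[0],P[...,1]-cc[1])
k=(dd<.026)&(P[...,2]>.043)&(P[...,2]<.053);print('collar',fitcircle(P[k][:,:2]),np.median(P[k][:,2]))
```

```text
[ 0.5322063  -0.21136228  0.24684926]
[0.24556001 0.25073113 0.26460457 0.26541912 0.26625909 0.33368455
 0.3405316 ]
top 0.2659812155128709 2652 ((0.532209038734436, -0.2111857533454895), 0.016906442120671272) [ 0.5322873  -0.21106774]
tool x range [-0.01476665  0.01373318] y [-0.01413477  0.01479699]
dot 86 [ 0.53419871 -0.21089292  0.26556927]
tilt normal [-0.00301432  0.00434588  0.99998601]
collar (array([ 0.53253567, -0.21226841]), np.float64(0.01773343724236752)) 0.04701524079015128
```

```bash
python3 -m jog '{"translation":[[0,-0.001,0.01],[0,-0.001,0.03],[0,-0.001,0.06],[0,-0.001,0.09],[0,-0.001,0.12],[0,-0.001,0.15],[0,-0.001,0.175],[0,-0.001,0.195],[0,-0.001,0.21],[0,-0.001,0.22],[0,-0.001,0.227],[0,-0.001,0.231],[0,-0.001,0.2325],[0,-0.001,0.2325],[0,-0.001,0.2325],[0,-0.001,0.2325],[0,-0.001,0.2325]],"delta_rot":[[0,0,0],[0,0,0],[0,0,0],[0,0,0],[0,0,0],[0,0,0],[0,0,0],[0,0,0],[0,0,0],[0,0,0],[0,0,0],[0,0,0],[0,0,0],[0,0,0],[0,0,0],[0,0,0],[0,0,0]],"jaw":[1,1,1,1,1,1,1,1,1,1,1,1,1,1,1,1,1]}'
python3 - <<'E'
from h import *
s=env.observe();T=s['tool_pos'];print(T,s['force'],np.abs(s['joint_vel']).max())
c=cam('wrist');P=pts(c);f=c['frame'].astype(int)
m=(np.abs(P[...,2]-.079)<.004)&(np.hypot(P[...,0]-T[0],P[...,1]-T[1])<.017)
X=Ro.from_quat(s['orientation']).as_matrix()[:,:2];L=(P[m]-T)@X;print('x',np.percentile(L[:,0],[.5,99.5]),'y',np.percentile(L[:,1],[.5,99.5]),'z',np.median(P[m][:,2]))
r=np.hypot(P[...,0]-.5533,P[...,1]+.1508);h=(r<.035)&(P[...,2]>.086)&(P[...,2]<.1);print('handle',h.sum(),cv2.minAreaRect(P[h][:,:2].astype(np.float32)))
w=cv2.resize(c['frame'][120:400,160:480],(400,350));S=cam('scene')
cv2.imwrite('pics/f5.png',np.hstack([w,cv2.resize(S['frame'][190:310,280:417],(400,350),interpolation=cv2.INTER_CUBIC)]))
E
```

```text
time_s: 14.45
tool_pos: [0.5321, -0.213, 0.0607]
orientation: [0.165, 0.986, -0.0, 0.0]
force: [0.6, 0.6, -1.2]
width: 0.342
grip_force: 39.6
[ 0.53211239 -0.21297123  0.06072588] [ 0.60245076  0.55303541 -1.17320788] 0.0015694024360426114
x [-0.01461667  0.01433781] y [-0.01407431  0.01484764] z 0.07924029377784016
handle 2878 ((0.5526279807090759, -0.15090779960155487), (0.014291979372501373, 0.055374279618263245), 72.23180389404297)
```

View pics/f5.png

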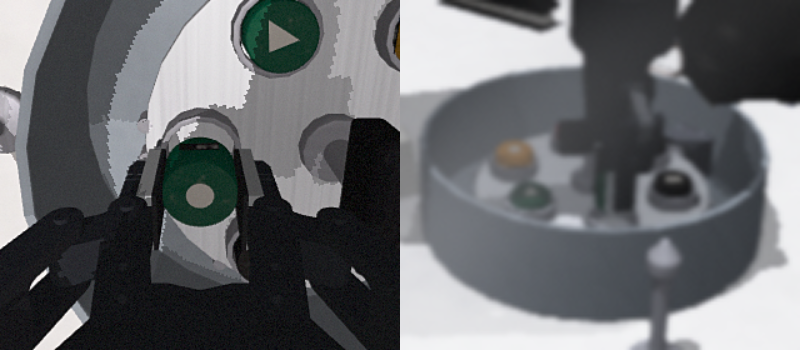

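The left panel shows the mount over the collar, with its rim just behind it at (200,120). The right finger's linkage comes near the handle at (370,200), so I'll check that clearance.

Run:
```python
from h import *
s=env.observe();T=s['tool_pos'];c=cam('wrist');P=pts(c);R=Ro.from_quat(s['orientation']).as_matrix()
L=(P-T)@R; d=c['depth']
ok=(d>.02)&(L[...,0]<.06)&(np.abs(L[...,0])<.06)
for z0 in (0.06,.07,.08,.09,.1,.11,.12,.13):
    k=ok&(P[...,2]>z0)&(P[...,2]<z0+.01);y=np.sort(L[k][:,1]);b=np.histogram(y,np.arange(-.09,.0901,.01))[0];print(z0,b)
print(s['force'],s['ft_torque'])
h=(np.hypot(P[...,0]-.5533,P[...,1]+.1508)<.04)&(P[...,2]>.086)&(P[...,2]<.097);print('handle tool y',np.percentile(L[h][:,1],[1,99]),'x',np.percentile(L[h][:,0],[1,99]))
t=cam('top');Q=pts(t);r=np.hypot(Q[...,0]-.5528,Q[...,1]+.1508)
a=np.radians(70.9)
for j in range(1,6):
    b=a+np.radians(180)+j*np.pi/3;p=np.array([.552,-.151])+.065*np.array([np.cos(b),np.sin(b)])
    k=(np.hypot(Q[...,0]-p[0],Q[...,1]-p[1])<.021)&(Q[...,2]>.05)&(Q[...,2]<.062)
    if k.sum()>15: e=Q[k].mean(0)[:2]-[.552,-.151];print(j,k.sum(),(np.degrees(np.arctan2(e[1],e[0]))-np.degrees(b)+180)%360-180)
```

```text
0.06 [  0   0 748 383  22   0  32 144 159 151 151  37   0   0 106  46   0   0]
0.07 [   0    0 1745  965   25    0  143  453 1099 1155  505  155    0    0
  639  185   16    0]
0.08 [  0   0  49  34   0   0 166 272  64  67 259 190   0   0 727 244  23   0]
0.09 [   0    0    0    0    0    0   71  490    0    0  466   83    0    0
  342 1837  266    0]
0.1 [  0   0   0   0  56 261 327 263   0   0 226 344 271  69   0   0   0   0]
0.11 [   0    0    0    2  907 1722  411  264    0    0  229  403 1653  999
   15    0    0    0]
0.12 [   0    0    0  194 1313  448  137  290    0    0  257  156  298 1427
  253    0    0    0]
0.13 [   0    0    1  691 2324    0  293  893  598  579  875  378    0 2246
  749    4    0    0]
[ 0.30796183 -0.92147186 -1.54100602] [-0.01541581 -0.01008926 -0.00880075]
handle tool y [0.02784925 0.07177148] x [-0.00985142  0.02790795]
2 111 0.3667573703353355
3 106 0.35077297546644104
4 108 0.12578138315916476
```

Run:
```python
from h import *
s=env.observe();print(s['tool_pos'],s['time_s'],s['width']);print(env.finish_job())
```

```text
[ 0.53202773 -0.21293665  0.06052712] 14.65 0.33853103715769206
the job is handed in; nothing more can be done
None
```

I turned the carousel one click so the empty collar faces the post and let go of the handle, and the mount is held still about 1 cm above the collar rim, within about 1 mm of centre. I handed the job in at 14.65 s; no verdict was shown.

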